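# Lock the payment phone into its counter cradle

## Robot

A 6-joint arm with a two-finger parallel gripper is mounted at the origin on a cart in front of the work surface, level with it; the furniture and walls round the work are solid. World frame = base frame: x ahead of the robot, y to its left, z up, the work surface at z = 0. Lengths are in mm, angles in rad, forces in N, time in s.
With the tool pointing down it reaches from about 425 to 1125 mm from the base axis. Payload 14.9 kg.
Tool frame: the origin (TCP) lies midway between the tips of the shut fingers; the grasp point (between the pads) lies 19 mm behind it; z points along the fingers, y is the line along which they close (so a half turn about z gives the same grasp; the last joint's range is limited). The gripper opens to 91 mm and grips with 3 to 60 N. Pads are 32 mm wide; open, the fingers measure 118 mm over their backs; the gripper's body (76 mm by 178 mm) begins 60 mm behind the grasp point.
Start: joints at [-1.187, 0.379, 1.734, -0, 1.028, -0.033], TCP at [283.383, -640.088, 213.932] pointing down, gripper open.
Joint ranges: [-2.77, 2.77], [-0.74, 2.19], [0, 2.66], [-1.06, 4.2], [0.31, 2.87], [-3.08, 3.08]. Speed limits (rad/s): [1.89, 1.89, 2.39, 3.14, 3.14, 3.14].

## Interface

Orientations are given as [roll, pitch, yaw] about the fixed x, y, z axes, in that order (R = Rz(yaw) Ry(pitch) Rx(roll)).
In Python, from station import manip gives the robot as it stands.
- The arm moves only by the tool carry_out, never from a script. Its argument "increments" is a list of rows, each an object of numbers: "x", "y", "z": the shift along the world's x, y, z in mm; "ax", "ay", "az": the turn, a rotation vector about the world's x, y, z in degrees. In form: [{"x": .., "y": .., "z": .., "ax": .., "ay": .., "az": ..}, ...]. A call has 1 to 10 rows; each row is the pose to reach, as a shift and turn from the pose commanded when the call began; what a row does not reach only later rows make up. A row lasts 1/10 s, in which the tool goes at most 50 mm and 8.59 degrees, less where a joint would pass 70% of its speed; a pose out of reach is approached as far as the arm can. A call with a gripper value outside its range is refused whole. "claw" is the closure, from 0 (fully open) to 1 (shut), set as the call begins (left out, the last holds). The fingers move at their own pace and stop on an object; "force" is the grip in N (left out, the last holds). Time passes only in rows, so rows that repeat a pose let the fingers close. It gives the time, the measured TCP pose, the force, the opening and the grip force at its end, in the units of the state.
- manip.get_obs(): the state, without advancing time (a new reading comes with each control period).
- manip.capture(name): name is "side" or "top"; returns the picture (400x640x3 uint8, red, green, blue); there is no depth.
- manip.camera_info(name): a dict with "fov_y" (degrees; the focal length in pixels is half the picture's height over the tangent of half this angle, whatever the lens; pixels are square), "cx", "cy" (the principal point, pixels), "k1" (the pictures are not rectified: a ray, as slopes to the right and down, at radius r is drawn at 1 + k1 r^2 times it, then the intrinsics apply), "rvec" (rotation vector, rad) and "tvec" (3), from world to camera coordinates, as OpenCV has them. Camera axes: x right, y down, z forward; pixel columns grow to the right and rows downward; lengths in mm; the calibration is good to about 2 mm. A picture is of the moment at which its call begins. camera_info takes no time and is no camera call.
- manip.hand_in(): hands the job in; it is judged then, once.
Trained networks look in the newest picture that a camera, given by its name, has taken for a name from the list of things; names that differ only in an ending like _2 or _b are one class to them, and where a whole thing is asked for, a point or a joint stands for the part that bears it (a point fixed in the world has none). Each returns a list of dicts, best first, with "confidence" (0 to 1); they miss things now and then, are a little off and sometimes report something else, mostly with a low value. They report only what shows in the picture. A call takes as long as a camera call.
- manip.regions_of(query, camera): "region" (400x640 bool, what is visible of it) and "bbox" ([left, top, right, bottom] in pixels, round what is visible of it).
- manip.mark_of(query, camera): "position" ([row, column] in pixels: a listed point, or the origin of a listed thing).
The state is a dict: "time_s": time; "q": joint angles; "joint_velocities": joint speeds; "joint_efforts": joint torques, N m; "eef_pos": TCP position; "tcp_rot": TCP orientation; "force": force on the tool from outside, world axes, zero at the start; "wrist_torque": the same for the moment, N m; "finger_gap": finger opening in mm; "grip_force": force on a finger pad.
Only numpy, scipy, OpenCV 4.12 (cv2) and the standard library are available. Lean on these libraries where they do the work, as an engineer would, in place of code of your own. Each camera call takes 0.05 s, during which the arm holds its last target. There are 200 camera calls.

## Task

Lock the payment phone into its slanted cradle: take the T-shaped key out of the wooden block and use its blade to turn both slotted retainers clockwise to their stops, so that each tongue reaches straight across over the phone's edge. Then stand the key back in the block, fully home. Turn the retainers with the key only, leave the phone where it lies, keep the key off its screen, and do not knock over or push about the things around.

Things in the scene. Friction and masses are not known exactly. Their poses are not given: they have to be found in the camera images.
- cradle: slanted grey anti-theft cradle for the payment phone, fixed on the counter, 170 x 148 mm, turned with its low side to the robot's right. Origin: centre of its underside; x level towards its high side, y to the left of one who faces the screen from the low side, z up. Its plate rises 30 deg towards x (outward normal (-0.5, 0, 0.866) in this frame); highest edge 110 mm above the counter
- cradle_face (a point): centre of the upper face of the cradle's sloping plate, under the phone, 62 mm above the cradle's origin; axes as the cradle's
- phone: black mobile phone 149 x 71 x 9 mm lying loose on the cradle's plate, screen outward, long side up the slope. Origin: centre of its back; x along its length up the slope, z out of the screen
- head_left: slotted steel head of the retainer (captive quarter-turn screw) left of the phone (the cradle's +y), 55 mm from its middle. Origin: slot's centre at its mouth, 19 mm out from the plate; z outward along the screw's axis, 30 deg from vertical; x along the slot. Slot 7 wide, 21 long, 6 deep, sunk 3 mm inside a round rim 25 mm inside, 31 outside. Its 13 mm wide tongue reaches 38 mm along +x
- head_right: slotted head of the like retainer on the phone's right (the cradle's -y) side; same sizes and frame, but its tongue reaches along -x, parallel to the slot
- retainer_left (a joint): turn of the left retainer, rad, growing clockwise as seen looking onto the head from outside; 0 = fully open (tongue and slot point up the slope, beside the phone), 1.57 = its stop, fully closed (tongue and slot straight across the slope, tongue over the phone's edge). Stays where it is left
- retainer_right (a joint): turn of the right retainer, the same way round: 0 = fully open (tongue points down the slope), 1.57 = its stop, fully closed (tongue straight across over the phone's other edge)
- key: T-shaped retainer key, 90 mm long, 90 g, upright in the block. From the tip up: steel blade 18 x 3.2 mm (last 3 mm 16 x 2), 9 mm shaft, black collar 33 mm wide at 40 to 47 mm, 12 mm neck, black flat handle 56 x 12 x 26 mm at 64 to 90 mm. Origin: centre of the blade's tip; z to the handle; x along the breadth of blade and handle, gripped across y (12 mm). Half a turn about z is the same
- key_block: wooden desk block 78 x 64 x 54 mm, fixed, with one round hole 22 mm wide and 46 mm deep in the middle of its top, in which the key hangs by its collar. Origin: centre of the underside, z up
- block_mouth (a point): centre of the hole's mouth on the block's top, 54 mm above the counter; when the key is home its tip is 40 mm below this point
- pill_box: small white carton 45 x 75 x 20 mm lying flat, bystander; origin: centre of underside
- calculator: desk calculator 118 x 76 x 14 mm, bystander; origin: centre of underside
- dropper: brown dropper bottle standing upright, 33 mm wide, 102 mm high, bystander; origin: centre of underside
- remote: black remote control lying flat, 155 x 44 x 17 mm, bystander; origin: centre of underside
- charger: white wall charger 69 x 40 x 26 mm, bystander; origin: centre of underside
- mint_box: small upright carton 22 x 56 x 88 mm, bystander; origin: centre of underside
- red_lighter: lighter 81 x 25 x 12 mm lying flat, bystander; origin: centre of underside

How it is judged:
By the outcome, as a careful person would: the job done as asked, in the order asked, and still so for the second after the job is handed in, with the robot touching nothing.
It also fails if it takes over 61 s, if anything falls off the work surface, if the arm or the gripper's body presses on something with over 40 N, if the wrist force passes 120 N, or if a joint passes its speed limit or range.

## Working session

There is one attempt and no reset: what is moved stays moved. The work goes in short steps, Python scripts to look and compute and a tool call to move; the robot and the scene stay as the last step left them, time stands still between calls to the robot, and variables do not carry over. Pictures are saved under pics/ and viewed, at most 10 in all, crops included, and the job is handed in when it is done.

Besides the shell and the picture viewer there is one more tool, called after "Call:" as name(argument=value, ...), one argument or row to a line, values as JSON. carry_out: Moves the arm, as the interface text tells. Its arguments: {"type":"object","properties":{"increments":{"type":"array"},"claw":{"type":"number"},"force":{"type":"number"}},"required":["increments"]}

```bash
mkdir -p pics; cat > h.py <<'E'
import numpy as np, cv2
from station import manip
def cam(n):
    c=manip.camera_info(n); f=200/np.tan(np.radians(c['fov_y'])/2)
    return c,f,cv2.Rodrigues(np.array(c['rvec'],float))[0],np.array(c['tvec'],float)
def ray(n,row,col):
    c,f,R,t=cam(n); d=np.array([(col-c['cx'])/f,(row-c['cy'])/f]); u=d.copy()
    for _ in range(20): u=d/(1+c['k1']*(u@u))
    v=R.T@np.array([u[0],u[1],1]); return -R.T@t, v/np.linalg.norm(v)
def atz(n,row,col,z):
    o,v=ray(n,row,col); return o+v*(z-o[2])/v[2]
def proj(n,P):
    c,f,R,t=cam(n); p=R@np.array(P,float)+t; u=p[:2]/p[2]; u=u*(1+c['k1']*(u@u)); return np.array([u[1]*f+c['cy'],u[0]*f+c['cx']])
def tri(obs):
    A=0;b=0
    for n,r,c in obs:
        o,v=ray(n,r,c); M=np.eye(3)-np.outer(v,v); A=A+M; b=b+M@o
    X=np.linalg.solve(A,b)
    res=[np.linalg.norm(np.cross(X-ray(n,r,c)[0],ray(n,r,c)[1])) for n,r,c in obs]
    return X,res
def save(n,name):
    im=manip.capture(n); cv2.imwrite('pics/'+name,im[:,:,::-1]); return im
E
python3 - <<'E'
from h import *
np.set_printoptions(precision=1,suppress=True)
for n in('side','top'):
    save(n,n+'0.png'); c,f,R,t=cam(n); print(n,f,c['k1'],-R.T@t)
for q in ['head_left','head_right','cradle','cradle_face','phone','key','key_block','block_mouth','pill_box','calculator','dropper','remote','charger','mint_box','red_lighter']:
    o=[]
    for n in('side','top'):
        m=manip.mark_of(q,n)
        print(q,n,[(np.array(d['position']),round(d['confidence'],2)) for d in m[:3]])
        if m:o.append((n,*m[0]['position']))
    if len(o)==2: print('   ',*tri(o))
print(manip.get_obs())
E
```

```text
side 423.01763809170626 0.007330871207355572 [-89.8 663.6 840.8]
top 381.5757922640262 0.008760320636590626 [ 429.7  -72.3 1127.9]
head_left side [(array([179.5, 347.7]), 0.47)]
head_left top [(array([212.4, 353.6]), 0.49), (array([254.5, 283.6]), 0.43)]
    [ 510.6 -156.2   85.1] [np.float64(1.031473167508898), np.float64(1.0314731675089346)]
head_right side [(array([161.1, 330.3]), 0.55)]
head_right top [(array([177.9, 368.6]), 0.59)]
    [ 608.6 -198.2   84.8] [np.float64(3.0352368091116113), np.float64(3.035236809111675)]
cradle side [(array([191.1, 335.1]), 0.6)]
cradle top [(array([194.7, 358.1]), 0.88), (array([215.1, 441.4]), 0.18)]
    [ 571.5 -177.4   -4. ] [np.float64(0.4744700026209468), np.float64(0.47447000262093075)]
cradle_face side [(array([172.6, 338.9]), 0.58)]
cradle_face top [(array([192.5, 366.9]), 0.8)]
    [ 570.8 -195.3   60. ] [np.float64(2.4430598752485264), np.float64(2.443059875248252)]
phone side [(array([177.2, 334.3]), 0.57), (array([159.7, 329. ]), 0.46), (array([224. , 369.1]), 0.42)]
phone top [(array([194.3, 359.5]), 0.86)]
    [ 568.5 -173.5   54.
[... 1641 characters left out ...]
5 -325.6    5.3] [np.float64(6.289533778746404), np.float64(6.289533778746399)]
red_lighter side [(array([221.8, 373.6]), 0.72), (array([233. , 266.6]), 0.71)]
red_lighter top [(array([252.6, 344.4]), 0.51)]
    [ 396.2 -134.9   -1.5] [np.float64(5.305420034938962), np.float64(5.305420034938884)]
{'time_s': 1.6, 'q': array([-1.2,  0.4,  1.7,  0. ,  1. , -0. ]), 'joint_velocities': array([ 0., -0., -0.,  0.,  0.,  0.]), 'joint_efforts': array([ -0. , -76.4, -43.5,   0.1,   0. ,  -0. ]), 'eef_pos': array([ 283.4, -640.1,  213.9]), 'tcp_rot': array([ 3.1, -0. ,  0.4]), 'force': array([-0.2, -0.3, -0.6]), 'wrist_torque': array([ 0.,  0., -0.]), 'grip_force': 0.0, 'finger_gap': 91.31204974588748}
```

```bash
python3 - <<'E'
import cv2
a=cv2.imread('pics/top0.png');b=cv2.imread('pics/side0.png')
cv2.imwrite('pics/t1.png',cv2.resize(a[130:270,300:500],None,fx=4,fy=4,interpolation=cv2.INTER_CUBIC))
cv2.imwrite('pics/s1.png',cv2.resize(b[110:250,270:430],None,fx=4,fy=4,interpolation=cv2.INTER_CUBIC))
E
```

```text
(no output)
```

View pics/t1.png

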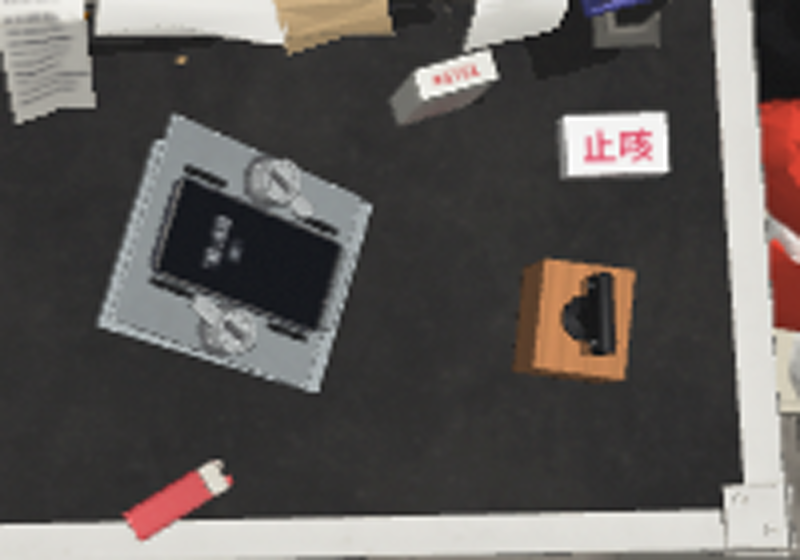

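View pics/s1.png

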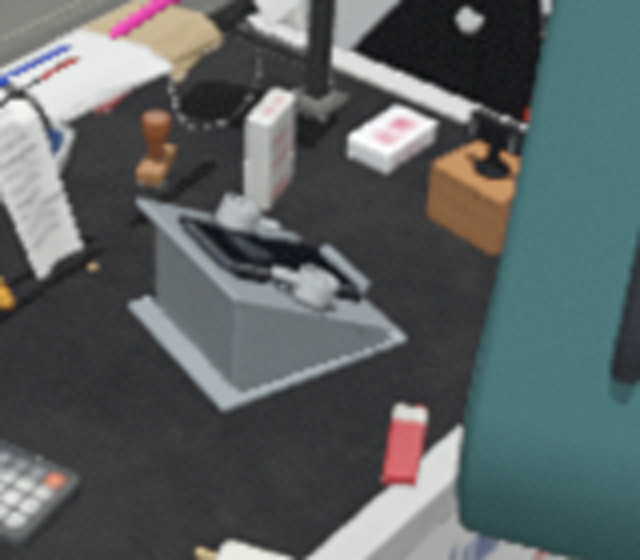

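```bash
python3 - <<'E'
import cv2,numpy as np
from h import *
# average a few more marks
np.set_printoptions(precision=1,suppress=True)
a=cv2.imread('pics/top0.png');b=cv2.imread('pics/side0.png')
A=cv2.resize(a[164:226,336:382],None,fx=9,fy=9,interpolation=cv2.INTER_CUBIC)
B=cv2.resize(b[154:194,316:366],None,fx=7.8,fy=7.8,interpolation=cv2.INTER_CUBIC)
C=np.zeros((562,810,3),np.uint8);C[:558,:414]=A;C[:B.shape[0],418:418+B.shape[1]]=B
K=cv2.resize(a[190:228,425:465],None,fx=6,fy=6,interpolation=cv2.INTER_CUBIC);C[320:320+K.shape[0],418:418+K.shape[1]]=K
cv2.imwrite('pics/z1.png',C[:,:800])
for q in ['head_left','head_right','cradle','cradle_face','key','block_mouth']:
  for n in ('top','side'):
    L=[]
    for i in range(3):
        manip.capture(n); m=manip.mark_of(q,n); 
        L.append(np.array(m[0]['position']) if m else None)
    print(q,n,L)
E
```

```text
head_left top [array([209.9, 354.2]), array([207.5, 354.6]), array([211. , 353.9])]
head_left side [array([180. , 352.3]), array([180.1, 349.7]), array([221.4, 370.8])]
head_right top [array([172.4, 370.2]), array([176.5, 367.5]), array([178.8, 368.8])]
head_right side [array([160.2, 332.4]), array([162.3, 332.1]), array([161.6, 331.6])]
cradle top [array([195.6, 356.6]), array([194.1, 359.9]), array([191.7, 358.5])]
cradle side [array([190.7, 335.4]), array([191.3, 335. ]), array([190.6, 335.6])]
cradle_face top [array([192.3, 363.6]), array([194.4, 361.3]), array([194.4, 362.2])]
cradle_face side [array([171.9, 336.6]), array([175.1, 333.8]), array([173.7, 335.3])]
key top [array([211.6, 440.4]), array([211., 441.]), array([212.6, 441. ])]
key side [array([161.2, 392. ]), array([165.2, 391.1]), array([161. , 396.8])]
block_mouth top [array([213.5, 447.3]), array([208.6, 446.2]), array([212.2, 445.5])]
block_mouth side [array([148.6, 389.5]), array([150.1, 390.5]), array([147.9, 393.7])]
```

View pics/z1.png

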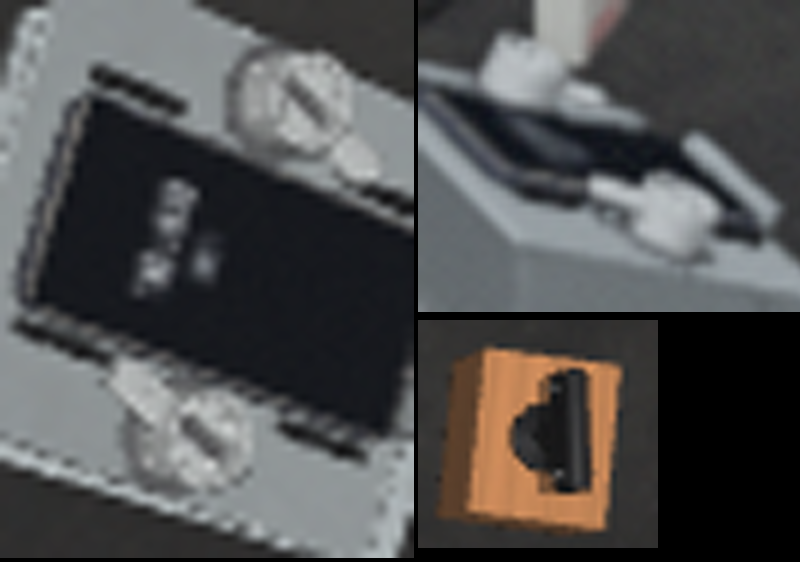

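```bash
python3 - <<'E'
from h import *
from scipy.optimize import least_squares
np.set_printoptions(precision=1,suppress=True)
T=lambda x,y:('top',164+(y+.5)/9-.5,336+(x+.5)/9-.5)
S=lambda x,y:('side',154+(y+.5)/7.8-.5,316+(x-418+.5)/7.8-.5)
K=lambda x,y:('top',190+(y-320+.5)/6-.5,425+(x-418+.5)/6-.5)
t1=lambda x,y:('top',130+(y+.5)/4-.5,300+(x+.5)/4-.5)
for nm,t,s in(('L',T(206,435),S(684,205)),('R',T(303,101),S(526,60))): print(nm,tri([t,s]),atz(*t,80))
for nm,a,b in(('L',T(185,415),T(218,455)),('R',T(283,82),T(325,125))):
    # slot ends on plane through head with normal; fit below
    print(nm,atz(*a,78.5),atz(*b,78.5))
n0=np.array([-.5,0,.866])
def W(p,c): 
    cy,sy=np.cos(p[2]),np.sin(p[2]); return np.array([p[0]+cy*c[0]-sy*c[1],p[1]+sy*c[0]+cy*c[1],c[2]])
fc=np.array([0,0,62.])
e=[(T(206,435),fc+n0*21+[0,55,0],1),(T(303,101),fc+n0*21-[0,55,0],1),(S(684,205),fc+n0*21+[0,55,0],2),(S(526,60),fc+n0*21-[0,55,0],2)]
def f(p): return np.concatenate([(proj(o[0],W(p,c))-np.array(o[1:]))/w for o,c,w in e])
r=least_squares(f,[560,-178,1.17]);print('cradle heads only',r.x,np.degrees(r.x[2]));print(r.fun)
p=r.x
for c in [(85,74,110),(85,-74,110),(-83,-74,13),(-83,74,13)]: q=proj('top',W(p,c));print('corner crop',(q[1]-300)*4,(q[0]-130)*4)
# slot angles
R=np.array([[np.cos(p[2]),-np.sin(p[2]),0],[np.sin(p[2]),np.cos(p[2]),0],[0,0,1]])
n=R@n0
for nm,a,b,s in(('L',T(185,415),T(218,455),1),('R',T(283,82),T(325,125),-1)):
    c=W(p,fc+n0*19+[0,55*s,0]); P=[]
    for t in(a,b):
        o,v=ray(*t); P.append(o+v*((c-o)@n)/(v@n))
    d=R.T@(P[0]-P[1]); up=d@np.array([.866,0,.5]); print(nm,'mouth',c,'slotlen',np.linalg.norm(d),'turn cw deg',np.degrees(np.arctan2(-d[1],up)),'slot ctr',(P[0]+P[1])/2)
print('normal',n)
cs=[atz(*K(*c),54) for c in[(485,347),(622,365),(605,530),(465,513)]];print(np.array(cs),np.mean(cs,0))
print('handle',atz(*K(572,431),104),atz(*K(575,370),104),atz(*K(571,492),104), 'collar left edge', atz(*K(511,437),61))
E
```

```text
L (array([ 512.8, -170.2,   74.8]), [np.float64(0.6055898973648071), np.float64(0.6055898973646684)]) [ 512.9 -169.3   80. ]
R (array([ 617.2, -201.8,   78.5]), [np.float64(1.5221183982647266), np.float64(1.5221183982648196)]) [ 615.7 -202.6   80. ]
L [ 519.3 -163.2   78.5] [ 506.8 -173.    78.5]
R [ 622.1 -196.8   78.5] [ 608.3 -209.3   78.5]
cradle heads only [ 567.5 -175.6    1.3] 72.24797748290509
[ 0.4 -0.2 -0.3 -0.1 -0.6 -0.1 -0.2  0.4]
corner crop 92.0668597145102 312.1863522612091
corner crop 153.98748945460693 104.14894932489096
corner crop 367.4928103434877 197.1293320901134
corner crop 313.45764119244063 389.58310367868944
L mouth [ 512.2 -167.9   78.5] slotlen 17.63243531701451 turn cw deg 27.4736336427365 slot ctr [ 513.  -168.1   78.5]
R mouth [ 616.9 -201.4   78.5] slotlen 20.688189479623812 turn cw deg 20.70119215837901 slot ctr [ 615.4 -203.2   77.2]
normal [-0.2 -0.5  0.9]
[[ 560.8 -391.8   54. ]
 [ 550.8 -455.6   54. ]
 [ 473.4 -443.    54. ]
 [ 482.7 -378.3   54. ]] [ 516.9 -417.2   54. ]
handle [ 515.9 -413.7  104. ] [ 543.4 -416.6  104. ] [ 488.6 -411.7  104. ] collar left edge [ 517.4 -399.5   61. ]
```

Call:
carry_out(
  increments=[
    {"x": 30,"y": 28,"z": -5,"az": -4},
    {"x": 60,"y": 57,"z": -15,"az": -8},
    {"x": 95,"y": 92,"z": -25,"az": -12},
    {"x": 130,"y": 125,"z": -35,"az": -16},
    {"x": 165,"y": 159,"z": -45,"az": -20},
    {"x": 200,"y": 193,"z": -55,"az": -25},
    {"x": 220,"y": 212,"z": -60,"az": -28.5},
    {"x": 233,"y": 225,"z": -64,"az": -29},
    {"x": 233,"y": 225,"z": -64,"az": -29},
    {"x": 233,"y": 225,"z": -64,"az": -29},
  ],
  claw=0,
)

```text
schema error: expected keys x, y, z, ax, ay, az
```

```bash
python3 - <<'E'
from h import *
im=save('side','s2.png'); t=save('top','t2.png')
cv2.imwrite('pics/z2.png',np.hstack([cv2.resize(im[90:200,330:440],None,fx=3.6,fy=5,interpolation=2),cv2.resize(t[150:260,380:490],None,fx=3.6,fy=5,interpolation=2)])[:,:,::-1])
print(proj('side',[516,-415,104]))
E
```

```text
[139.61104893 394.57534392]
```

View pics/z2.png

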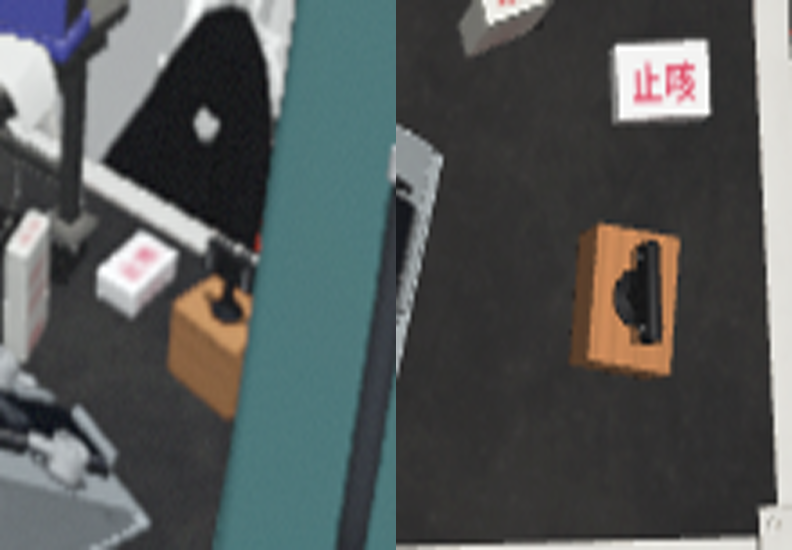

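The move was refused because every row needs all six keys. The picture shows the start pose, with the key handle at about side (142, 394) px, as predicted. I'll resend the move.

Call:
carry_out(
  increments=[
    {"x": 30,"y": 28,"z": -5,"ax": 0,"ay": 0,"az": -4},
    {"x": 60,"y": 57,"z": -15,"ax": 0,"ay": 0,"az": -8},
    {"x": 95,"y": 92,"z": -25,"ax": 0,"ay": 0,"az": -12},
    {"x": 130,"y": 125,"z": -35,"ax": 0,"ay": 0,"az": -16},
    {"x": 165,"y": 159,"z": -45,"ax": 0,"ay": 0,"az": -20},
    {"x": 200,"y": 193,"z": -55,"ax": 0,"ay": 0,"az": -25},
    {"x": 220,"y": 212,"z": -60,"ax": 0,"ay": 0,"az": -28.5},
    {"x": 233,"y": 225,"z": -64,"ax": 0,"ay": 0,"az": -29},
    {"x": 233,"y": 225,"z": -64,"ax": 0,"ay": 0,"az": -29},
    {"x": 233,"y": 225,"z": -64,"ax": 0,"ay": 0,"az": -29},
  ],
  claw=0,
)

```text
time_s: 6.3
eef_pos: [516.3, -415.2, 150.0]
tcp_rot: [3.142, 0.0, -0.088]
force: [0.3, -1.1, 0.5]
finger_gap: 91.4
grip_force: 0.0
```

```bash
python3 - <<'E'
from h import *
im=save('side','s3.png'); t=save('top','t3.png')
cv2.imwrite('pics/z3.png',np.hstack([cv2.resize(im[90:200,330:440],None,fx=3.6,fy=5,interpolation=2),cv2.resize(t[150:260,380:490],None,fx=3.6,fy=5,interpolation=2)])[:,:,::-1])
o=manip.get_obs();print(o['eef_pos'],o['tcp_rot'],o['q'],o['time_s'])
E
```

```text
[ 515.8956347  -415.8736527   150.20546009] [ 3.14130642e+00 -2.27725962e-04 -8.97317234e-02] [-7.13590403e-01  3.98705252e-01  1.84045390e+00 -1.26542588e-04
  9.02081468e-01  9.47016116e-01] 6.4
```

View pics/z3.png

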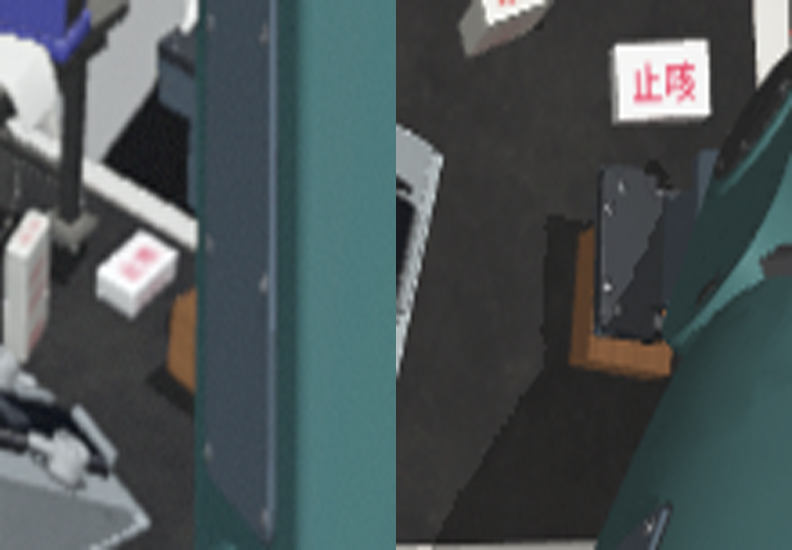

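The arm hides the key in both views, but the pose matches the plan, so I'll go down and grip.

Call:
carry_out(
  increments=[
    {"x": 0,"y": 0,"z": -25,"ax": 0,"ay": 0,"az": 0},
    {"x": 0,"y": 0,"z": -50,"ax": 0,"ay": 0,"az": 0},
    {"x": 0,"y": 0,"z": -70,"ax": 0,"ay": 0,"az": 0},
    {"x": 0,"y": 0,"z": -78,"ax": 0,"ay": 0,"az": 0},
    {"x": 0,"y": 0,"z": -78,"ax": 0,"ay": 0,"az": 0},
  ],
)

```text
time_s: 6.9
eef_pos: [515.6, -415.4, 71.3]
tcp_rot: [-3.141, 0.001, -0.09]
force: [-0.4, -0.3, 0.7]
finger_gap: 91.3
grip_force: 0.0
```

Call:
carry_out(
  increments=[
    {"x": 0,"y": 0,"z": 0,"ax": 0,"ay": 0,"az": 0},
    {"x": 0,"y": 0,"z": 0,"ax": 0,"ay": 0,"az": 0},
    {"x": 0,"y": 0,"z": 0,"ax": 0,"ay": 0,"az": 0},
    {"x": 0,"y": 0,"z": 0,"ax": 0,"ay": 0,"az": 0},
    {"x": 0,"y": 0,"z": 0,"ax": 0,"ay": 0,"az": 0},
    {"x": 0,"y": 0,"z": 0,"ax": 0,"ay": 0,"az": 0},
    {"x": 0,"y": 0,"z": 0,"ax": 0,"ay": 0,"az": 0},
  ],
  claw=1,
  force=40,
)

```text
time_s: 7.6
eef_pos: [516.4, -415.1, 71.9]
tcp_rot: [-3.142, 0.0, -0.089]
force: [0.0, -0.0, -0.9]
finger_gap: 37.8
grip_force: 0.0
```

Call:
carry_out(
  increments=[
    {"x": 0,"y": 0,"z": 0,"ax": 0,"ay": 0,"az": 0},
    {"x": 0,"y": 0,"z": 0,"ax": 0,"ay": 0,"az": 0},
    {"x": 0,"y": 0,"z": 0,"ax": 0,"ay": 0,"az": 0},
    {"x": 0,"y": 0,"z": 0,"ax": 0,"ay": 0,"az": 0},
    {"x": 0,"y": 0,"z": 0,"ax": 0,"ay": 0,"az": 0},
  ],
)

```text
time_s: 8.1
eef_pos: [516.4, -415.1, 71.9]
tcp_rot: [-3.142, 0.0, -0.089]
force: [0.2, -0.6, -0.0]
finger_gap: 11.7
grip_force: 39.9
```

```bash
cat >> h.py <<'E'
from scipy.spatial.transform import Rotation as Ro
yaw=np.radians(72.2); xc=np.array([np.cos(yaw),np.sin(yaw),0]); yc=np.array([-np.sin(yaw),np.cos(yaw),0]); zc=np.array([0,0,1.])
n=-.5*xc+.866*zc; up=.866*xc+.5*zc
M={'L':np.array([512.5,-168,78.5]),'R':np.array([616.3,-202,78.2])}
def target(h,cw,off,du=0,dy=0):
    c=np.radians(cw); d=np.cos(c)*up-np.sin(c)*yc
    z=-n; x=d; y=np.cross(z,x)
    return M[h]+n*(57.9+off)+up*du+yc*dy, Ro.from_matrix(np.column_stack([x,y,z]))
def delta(p,R,p0,R0): return np.round(p-p0,1), np.round(np.degrees((R*R0.inv()).as_rotvec()),2)
H=(np.array([516.4,-415.1,71.9]),Ro.from_euler('xyz',[np.pi,0,-.0888]))
E
python3 - <<'E'
from h import *
o=manip.get_obs(); print(o['eef_pos'],o['tcp_rot'])
for h,c in(('L',27.5),('R',21)):
  p,R=target(h,c,30); print(h,p,R.as_euler('xyz'),delta(p,R,*H))
E
```

```text
[ 516.36892665 -415.06928998   71.89929541] [-3.14156081e+00  6.00872707e-05 -8.93363583e-02]
L [ 499.06469135 -209.84608681  154.6214    ] [-2.88104959 -0.45951458  0.71888753] (array([-17.3, 205.3,  82.7]), array([ 22.75, -20.98,  48.62]))
R [ 602.86469135 -243.84608681  154.3214    ] [-2.93755807 -0.48566794  0.84289205] (array([ 86.5, 171.3,  82.4]), array([ 21.71, -22.44,  54.95]))
```

Call:
carry_out(
  increments=[
    {"x": 0,"y": 0,"z": 8,"ax": 0,"ay": 0,"az": 0},
    {"x": 0,"y": 0,"z": 25,"ax": 0,"ay": 0,"az": 0},
    {"x": 0,"y": 0,"z": 50,"ax": 0,"ay": 0,"az": 0},
    {"x": 0,"y": 0,"z": 80,"ax": 0,"ay": 0,"az": 0},
    {"x": 0,"y": 0,"z": 110,"ax": 0,"ay": 0,"az": 0},
    {"x": 0,"y": 0,"z": 120,"ax": 0,"ay": 0,"az": 0},
  ],
)

```text
time_s: 8.7
eef_pos: [517.6, -416.1, 196.5]
tcp_rot: [3.139, -0.004, -0.089]
force: [0.3, -0.9, 0.0]
finger_gap: 11.9
grip_force: 39.9
```

Call:
carry_out(
  increments=[
    {"x": -2,"y": 20,"z": 0,"ax": 2.3,"ay": -2.1,"az": 4.9},
    {"x": -4,"y": 45,"z": 0,"ax": 5,"ay": -4.6,"az": 10.7},
    {"x": -6,"y": 75,"z": 0,"ax": 8,"ay": -7.3,"az": 17},
    {"x": -8,"y": 105,"z": 0,"ax": 10.9,"ay": -10.1,"az": 23.3},
    {"x": -10,"y": 135,"z": 0,"ax": 13.9,"ay": -12.8,"az": 29.7},
    {"x": -13,"y": 165,"z": 0,"ax": 16.8,"ay": -15.5,"az": 36},
    {"x": -15,"y": 190,"z": -10,"ax": 19.6,"ay": -18,"az": 41.8},
    {"x": -17.3,"y": 205.3,"z": -25,"ax": 22.1,"ay": -20.3,"az": 47.2},
    {"x": -17.3,"y": 205.3,"z": -37.3,"ax": 22.75,"ay": -20.98,"az": 48.62},
    {"x": -17.3,"y": 205.3,"z": -37.3,"ax": 22.75,"ay": -20.98,"az": 48.62},
  ],
)

```text
time_s: 9.7
eef_pos: [498.2, -209.2, 153.2]
tcp_rot: [-2.878, -0.459, 0.718]
force: [0.5, 0.3, -0.4]
finger_gap: 12.0
grip_force: 39.9
```

```bash
python3 - <<'E'
from h import *
im=save('side','s4.png'); t=save('top','t4.png')
o=manip.get_obs();print(o['eef_pos'],o['tcp_rot'],o['q'],o['time_s'])
R=Ro.from_euler('xyz',o['tcp_rot']).as_matrix(); tip=o['eef_pos']+R[:,2]*57.9
for nm,p in(('tip',tip),('tip x+',tip+R[:,0]*8),('tip x-',tip-R[:,0]*8),('M',M['L'])): print(nm,p,proj('side',p),proj('top',p))
cv2.imwrite('pics/z4.png',np.hstack([cv2.resize(im[150:210,310:370],None,fx=9,fy=9,interpolation=2)[:,:400+140],cv2.resize(t[170:240,330:370],None,fx=6,fy=540/70,interpolation=2)])[:,:,::-1])
E
```

```text
[ 499.11206256 -209.98285124  154.8819517 ] [-2.88051197 -0.45858778  0.71717706] [-0.67637598  0.31190883  2.04007064  0.56189361  1.06660393 -0.22979933] 9.8
tip [ 507.95179409 -182.44349679  104.7236712 ] [170.64352924 353.81139552] [212.87804594 364.21130341]
tip x+ [ 513.35814982 -177.72869102  108.26512913] [169.65397307 351.48350237] [210.79957818 362.5220343 ]
tip x- [ 502.54543836 -187.15830256  101.18221327] [171.62931785 356.13047366] [214.94478311 365.89106727]
M [ 512.5 -168.    78.5] [179.21691701 349.17287615] [212.09294554 357.91255276]
```

View pics/z4.png

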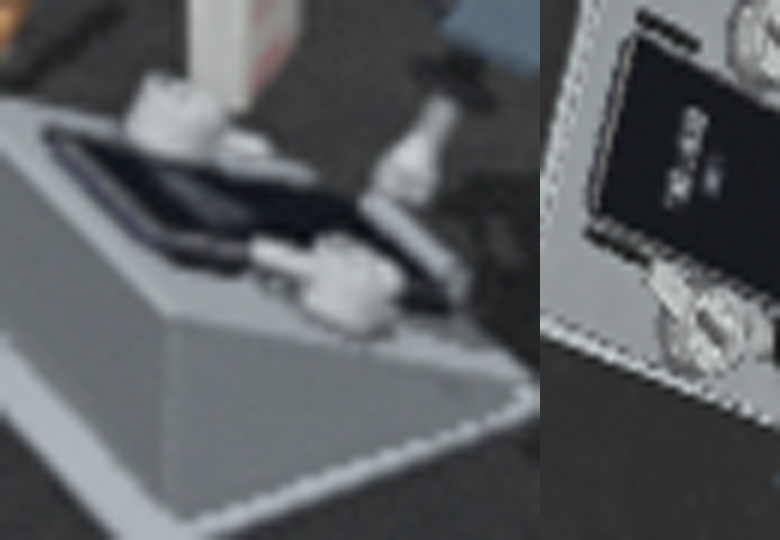

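The side view puts the blade tip at about (171.4, 354.2) px against (170.6, 353.8) predicted. The left head is at (179, 349), also as predicted, so I'll go down along the axis.

Call:
carry_out(
  increments=[
    {"x": 1.5,"y": 4.8,"z": -8.7,"ax": 0,"ay": 0,"az": 0},
    {"x": 3,"y": 9.5,"z": -17.3,"ax": 0,"ay": 0,"az": 0},
    {"x": 4,"y": 12.4,"z": -22.5,"ax": 0,"ay": 0,"az": 0},
    {"x": 4.4,"y": 13.8,"z": -25.1,"ax": 0,"ay": 0,"az": 0},
    {"x": 4.6,"y": 14.3,"z": -26,"ax": 0,"ay": 0,"az": 0},
    {"x": 4.7,"y": 14.8,"z": -26.8,"ax": 0,"ay": 0,"az": 0},
    {"x": 4.8,"y": 15,"z": -27.3,"ax": 0,"ay": 0,"az": 0},
    {"x": 4.8,"y": 15,"z": -27.3,"ax": 0,"ay": 0,"az": 0},
  ],
)

```text
time_s: 10.6
eef_pos: [503.9, -194.9, 127.4]
tcp_rot: [-2.881, -0.459, 0.718]
force: [-0.0, -0.3, -1.5]
finger_gap: 11.7
grip_force: 39.9
```

```bash
cat > st.py <<'E'
from h import *
import sys
np.set_printoptions(precision=2,suppress=True)
h=sys.argv[1];o=manip.get_obs();p=o['eef_pos'];Rr=Ro.from_euler('xyz',o['tcp_rot']).as_matrix();t=p+Rr[:,2]*57.9;d=t-M[h];F=o['force'];x=Rr[:,0]
print('t',o['time_s'],'p',p,'off n',d@n,'up',d@up,'y',d@yc,'| F n,up,y',F@n,F@up,F@yc,'cw',np.degrees(np.arctan2(-x@yc,x@up)),'Tq',o['wrist_torque'],o['wrist_torque']@n,'gap',o['finger_gap'])
E
python3 st.py L
```

```text
t 10.6 p [ 503.94 -194.87  127.43] off n -1.4248752350915848 up 0.03584667834978161 y -0.06425303898790759 | F n,up,y -1.1397882912985209 -0.969347588364246 -0.04388010031171484 cw 27.530639865179538 Tq [-0.4   0.09  0.01] 0.03291350439636936 gap 11.714619069154402
```

Call:
carry_out(
  increments=[
    {"x": 0.15,"y": 0.5,"z": -0.9,"ax": 0,"ay": 0,"az": 0},
    {"x": 0.3,"y": 0.95,"z": -1.7,"ax": 0,"ay": 0,"az": 0},
    {"x": 0.45,"y": 1.4,"z": -2.6,"ax": 0,"ay": 0,"az": 0},
    {"x": 0.55,"y": 1.7,"z": -3.1,"ax": 0,"ay": 0,"az": 0},
    {"x": 0.55,"y": 1.7,"z": -3.1,"ax": 0,"ay": 0,"az": 0},
  ],
)

```text
time_s: 11.1
eef_pos: [504.4, -193.0, 124.1]
tcp_rot: [-2.881, -0.459, 0.718]
force: [0.2, -0.6, -0.4]
finger_gap: 11.7
grip_force: 39.9
```

```bash
python3 st.py L
```

```text
t 11.1 p [ 504.38 -193.01  124.14] off n -5.226942591337583 up 0.05490577915922534 y 0.10350346259017917 | F n,up,y -0.10863854394599196 -0.6152604138005804 -0.3810588860293627 cw 27.53062656249926 Tq [-0.39  0.15  0.07] 0.050640042607056096 gap 11.67916359185217
```

Call:
carry_out(
  increments=[
    {"x": 0,"y": 0,"z": 0,"ax": 0.77,"ay": 2.38,"az": -4.33},
    {"x": 0,"y": 0,"z": 0,"ax": 1.53,"ay": 4.76,"az": -8.66},
    {"x": 0,"y": 0,"z": 0,"ax": 2.3,"ay": 7.14,"az": -13},
    {"x": 0,"y": 0,"z": 0,"ax": 3.06,"ay": 9.52,"az": -17.3},
    {"x": 0,"y": 0,"z": 0,"ax": 3.83,"ay": 11.9,"az": -21.65},
    {"x": 0,"y": 0,"z": 0,"ax": 4.59,"ay": 14.3,"az": -26},
    {"x": 0,"y": 0,"z": 0,"ax": 4.59,"ay": 14.3,"az": -26},
  ],
)

```text
time_s: 11.8
eef_pos: [504.3, -192.8, 124.2]
tcp_rot: [-2.687, -0.271, 0.191]
force: [0.1, 1.2, 0.4]
finger_gap: 11.7
grip_force: 39.9
```

```bash
python3 st.py L
```

```text
t 11.8 p [ 504.27 -192.79  124.24] off n -5.229680301854586 up 0.2873343938660313 y 0.3063110925291694 | F n,up,y -0.19842628003767646 1.2079027248443641 0.23747588900032401 cw 57.63696144842915 Tq [0.18 0.23 0.24] 0.06793284490406411 gap 11.686645098481756
```

```bash
cat > arc.py <<'E'
from h import *
import sys
h=sys.argv[1]; s=1 if h=='L' else -1
im={c:save(c,f'{c}_{sys.argv[2]}.png') for c in('top','side')}
for c in('top','side'):
  for nm,I in(('old',cv2.imread(f'pics/{c}0.png')[:,:,::-1]),('now',im[c])):
    g=cv2.cvtColor(np.ascontiguousarray(I),cv2.COLOR_RGB2GRAY).astype(np.float32); L=[]
    for a in range(-10,111,8):
        r=np.radians(a); q=[proj(c,M[h]-7*n+s*k*(np.cos(r)*up-np.sin(r)*yc)) for k in(26,29,32)]
        L.append(int(np.mean([cv2.getRectSubPix(g,(1,1),(float(b),float(a_)))[0,0] for a_,b in q])))
    print(c,nm,L)
E
python3 arc.py L 5
```

```text
top old [138, 143, 145, 177, 177, 152, 97, 61, 39, 27, 24, 24, 24, 24, 25, 25]
top now [143, 149, 150, 149, 150, 154, 185, 184, 179, 66, 25, 26, 26, 25, 25, 25]
side old [110, 116, 142, 165, 181, 181, 167, 142, 115, 89, 69, 54, 43, 44, 86, 149]
side now [110, 69, 78, 100, 131, 158, 177, 188, 189, 175, 155, 131, 107, 90, 105, 153]
```

It engages: the tongue has moved from about 20° to 46°. I'll keep turning.

Call:
carry_out(
  increments=[
    {"x": 0,"y": 0,"z": 0,"ax": 0.77,"ay": 2.38,"az": -4.33},
    {"x": 0,"y": 0,"z": 0,"ax": 1.53,"ay": 4.76,"az": -8.66},
    {"x": 0,"y": 0,"z": 0,"ax": 2.3,"ay": 7.14,"az": -13},
    {"x": 0,"y": 0,"z": 0,"ax": 3.06,"ay": 9.52,"az": -17.3},
    {"x": 0,"y": 0,"z": 0,"ax": 3.83,"ay": 11.9,"az": -21.65},
    {"x": 0,"y": 0,"z": 0,"ax": 4.59,"ay": 14.3,"az": -26},
    {"x": 0,"y": 0,"z": 0,"ax": 5.36,"ay": 16.7,"az": -30.3},
    {"x": 0,"y": 0,"z": 0,"ax": 6,"ay": 18.6,"az": -33.8},
    {"x": 0,"y": 0,"z": 0,"ax": 6.3,"ay": 19.5,"az": -35.5},
    {"x": 0,"y": 0,"z": 0,"ax": 6.3,"ay": 19.5,"az": -35.5},
  ],
)

```text
time_s: 12.9
eef_pos: [504.4, -193.0, 124.2]
tcp_rot: [-2.622, 0.074, -0.439]
force: [0.2, 2.3, -1.2]
finger_gap: 11.8
grip_force: 39.9
```

```bash
python3 st.py L; python3 arc.py L 6
```

```text
t 12.9 p [ 504.39 -193.04  124.17] off n -5.18655970610088 up 0.08756054345507991 y 0.05851372773747697 | F n,up,y -2.151499985004887 1.3465404645448498 0.49128820338563023 cw 98.45877164652902 Tq [-0.    0.19  0.11] 0.005970061867455632 gap 11.799016260382816
top old [138, 143, 145, 177, 177, 152, 97, 61, 39, 27, 24, 24, 24, 24, 25, 25]
top now [143, 149, 150, 149, 150, 143, 100, 63, 40, 33, 74, 163, 188, 179, 112, 37]
side old [110, 116, 142, 165, 181, 181, 167, 142, 115, 89, 69, 54, 43, 44, 86, 149]
side now [117, 67, 64, 71, 76, 70, 62, 64, 80, 115, 154, 179, 191, 182, 168, 162]
```

Call:
carry_out(
  increments=[
    {"x": 0,"y": 0,"z": 0,"ax": 0.23,"ay": 0.71,"az": -1.3},
    {"x": 0,"y": 0,"z": 0,"ax": 0.46,"ay": 1.43,"az": -2.6},
    {"x": 0,"y": 0,"z": 0,"ax": 0.69,"ay": 2.14,"az": -3.9},
    {"x": 0,"y": 0,"z": 0,"ax": 0.92,"ay": 2.86,"az": -5.2},
    {"x": 0,"y": 0,"z": 0,"ax": 0.92,"ay": 2.86,"az": -5.2},
  ],
)

```text
time_s: 13.5
eef_pos: [504.4, -193.1, 124.2]
tcp_rot: [-2.631, 0.127, -0.533]
force: [0.1, 1.0, -1.8]
finger_gap: 11.9
grip_force: 39.9
```

```bash
python3 st.py L; python3 arc.py L 7
```

```text
t 13.5 p [ 504.43 -193.1   124.21] off n -5.131457219179891 up 0.0603737904991859 y -0.003676847797002726 | F n,up,y -2.0950931203869425 -0.01661959231055965 0.20094055009006906 cw 104.61781208949085 Tq [-0.04  0.16  0.08] 0.004005369973740288 gap 11.923171994630394
top old [138, 143, 145, 177, 177, 152, 97, 61, 39, 27, 24, 24, 24, 24, 25, 25]
top now [143, 149, 150, 149, 150, 143, 100, 63, 41, 28, 36, 98, 183, 185, 168, 85]
side old [110, 116, 142, 165, 181, 181, 167, 142, 115, 89, 69, 54, 43, 44, 86, 149]
side now [117, 68, 65, 72, 77, 68, 54, 47, 50, 75, 114, 157, 183, 189, 183, 170]
```

Call:
carry_out(
  increments=[
    {"x": 0,"y": 0,"z": 0,"ax": 0.23,"ay": 0.71,"az": -1.3},
    {"x": 0,"y": 0,"z": 0,"ax": 0.46,"ay": 1.43,"az": -2.6},
    {"x": 0,"y": 0,"z": 0,"ax": 0.69,"ay": 2.14,"az": -3.9},
    {"x": 0,"y": 0,"z": 0,"ax": 0.92,"ay": 2.86,"az": -5.2},
    {"x": 0,"y": 0,"z": 0,"ax": 0.92,"ay": 2.86,"az": -5.2},
  ],
)

```text
time_s: 14.1
eef_pos: [504.5, -193.1, 124.2]
tcp_rot: [-2.645, 0.177, -0.626]
force: [0.5, 2.2, -2.7]
finger_gap: 12.2
grip_force: 39.9
```

```bash
python3 st.py L; python3 arc.py L 8
```

```text
t 14.1 p [ 504.45 -193.1   124.24] off n -5.113931248523066 up 0.08584280021599833 y -0.02648469569161433 | F n,up,y -3.4053454539558627 0.5605251899369577 0.22138467434243378 cw 110.6284417713122 Tq [-0.15  0.12  0.2 ] 0.13496397501424318 gap 12.210646080735879
top old [138, 143, 145, 177, 177, 152, 97, 61, 39, 27, 24, 24, 24, 24, 25, 25]
top now [143, 149, 150, 149, 150, 143, 100, 63, 41, 28, 27, 68, 177, 188, 183, 136]
side old [110, 116, 142, 165, 181, 181, 167, 142, 115, 89, 69, 54, 43, 44, 86, 149]
side now [117, 69, 65, 71, 76, 68, 53, 43, 42, 63, 99, 147, 180, 190, 183, 169]
```

Call:
carry_out(
  increments=[
    {"x": 0,"y": 0,"z": 0,"ax": 0.23,"ay": 0.71,"az": -1.3},
    {"x": 0,"y": 0,"z": 0,"ax": 0.46,"ay": 1.43,"az": -2.6},
    {"x": 0,"y": 0,"z": 0,"ax": 0.69,"ay": 2.14,"az": -3.9},
    {"x": 0,"y": 0,"z": 0,"ax": 0.69,"ay": 2.14,"az": -3.9},
  ],
)

```text
time_s: 14.6
eef_pos: [504.5, -193.0, 124.2]
tcp_rot: [-2.659, 0.214, -0.697]
force: [0.6, 1.9, -2.5]
finger_gap: 11.8
grip_force: 39.9
```

```bash
python3 st.py L; python3 arc.py L 9
```

```text
t 14.6 p [ 504.46 -193.05  124.24] off n -5.137263257763875 up 0.13827973144024108 y -0.02605624796518917 | F n,up,y -3.2299778903251584 0.4998512278705487 -0.021526975389842343 cw 115.13233369235469 Tq [-0.06 -0.08  0.22] 0.23684319925716715 gap 11.84423325176792
top old [138, 143, 145, 177, 177, 152, 97, 61, 39, 27, 24, 24, 24, 24, 25, 25]
top now [143, 149, 150, 149, 150, 143, 100, 63, 41, 28, 27, 65, 169, 188, 168, 99]
side old [110, 116, 142, 165, 181, 181, 167, 142, 115, 89, 69, 54, 43, 44, 86, 149]
side now [117, 68, 64, 71, 77, 68, 53, 42, 41, 61, 97, 145, 178, 190, 184, 171]
```

The tongue no longer moves, so the left stop is reached. I'll back off the play and withdraw.

Call:
carry_out(
  increments=[
    {"x": 0,"y": 0,"z": 0,"ax": -0.92,"ay": -2.86,"az": 5.2},
    {"x": 0,"y": 0,"z": 0,"ax": -1.84,"ay": -5.71,"az": 10.4},
    {"x": 0,"y": 0,"z": 0,"ax": -1.84,"ay": -5.71,"az": 10.4},
    {"x": -0.8,"y": -2.4,"z": 4.3,"ax": -1.84,"ay": -5.71,"az": 10.4},
    {"x": -2.3,"y": -7.1,"z": 13,"ax": -1.84,"ay": -5.71,"az": 10.4},
    {"x": -3.8,"y": -11.9,"z": 21.7,"ax": -1.84,"ay": -5.71,"az": 10.4},
    {"x": -5.4,"y": -16.7,"z": 30.3,"ax": -1.84,"ay": -5.71,"az": 10.4},
    {"x": -5.4,"y": -16.7,"z": 30.3,"ax": -1.84,"ay": -5.71,"az": 10.4},
  ],
)

```text
time_s: 15.5
eef_pos: [499.6, -211.0, 156.1]
tcp_rot: [-2.629, 0.111, -0.51]
force: [1.7, -0.5, -1.3]
finger_gap: 12.0
grip_force: 39.9
```

```bash
python3 st.py L; python3 - <<'E'
from h import *
o=manip.get_obs(); R0=Ro.from_euler('xyz',o['tcp_rot']);p,R=target('R',25,32); print(delta(p,R,o['eef_pos'],R0))
E
python3 arc.py L 10
```

```text
t 15.5 p [ 499.57 -211.02  156.13] off n 31.785272615770875 up -0.09066621000236808 y -0.987950479425389 | F n,up,y -1.1751747801875825 -0.6360035279457641 -1.7927016152913144 cw 103.04613275309227 Tq [-0.31  0.18 -0.08] -0.10435497373034434 gap 12.015161587075143
(array([ 1.03e+02, -3.38e+01, -1.00e-01]), array([-11.98, -37.02,  67.65]))
top old [138, 143, 145, 177, 177, 152, 97, 61, 39, 27, 24, 24, 24, 24, 25, 25]
top now [143, 149, 150, 149, 150, 143, 100, 63, 40, 29, 27, 65, 170, 190, 183, 129]
side old [110, 116, 142, 165, 181, 181, 167, 142, 115, 89, 69, 54, 43, 44, 86, 149]
side now [117, 69, 65, 71, 77, 68, 53, 42, 41, 62, 99, 148, 180, 190, 183, 170]
```

Call:
carry_out(
  increments=[
    {"x": 8,"y": -3,"z": 3,"ax": -1.2,"ay": -3.7,"az": 6.8},
    {"x": 19,"y": -6,"z": 5,"ax": -2.4,"ay": -7.4,"az": 13.5},
    {"x": 30,"y": -10,"z": 5,"ax": -3.6,"ay": -11.1,"az": 20.3},
    {"x": 42,"y": -14,"z": 5,"ax": -4.8,"ay": -14.8,"az": 27.1},
    {"x": 54,"y": -18,"z": 5,"ax": -6,"ay": -18.5,"az": 33.8},
    {"x": 66,"y": -22,"z": 5,"ax": -7.2,"ay": -22.2,"az": 40.6},
    {"x": 78,"y": -26,"z": 5,"ax": -8.4,"ay": -25.9,"az": 47.4},
    {"x": 90,"y": -30,"z": 5,"ax": -9.6,"ay": -29.6,"az": 54.1},
    {"x": 99,"y": -33,"z": 3,"ax": -10.8,"ay": -33.3,"az": 60.9},
    {"x": 103.5,"y": -35,"z": 1.5,"ax": -11.98,"ay": -37.02,"az": 67.65},
  ],
)

```text
time_s: 16.6
eef_pos: [603.0, -244.6, 155.4]
tcp_rot: [-2.904, -0.469, 0.773]
force: [1.1, -0.5, -0.6]
finger_gap: 11.7
grip_force: 39.9
```

Call:
carry_out(
  increments=[
    {"x": 0,"y": 0,"z": 0,"ax": 0,"ay": 0,"az": 0},
    {"x": 0,"y": 0,"z": 0,"ax": 0,"ay": 0,"az": 0},
    {"x": 0,"y": 0,"z": 0,"ax": 0,"ay": 0,"az": 0},
  ],
)

```text
time_s: 16.9
eef_pos: [602.2, -244.6, 155.9]
tcp_rot: [-2.9, -0.467, 0.763]
force: [0.0, -0.2, -1.0]
finger_gap: 12.3
grip_force: 39.9
```

```bash
python3 st.py R;python3 - <<'E'
from h import *
im=save('side','s11.png'); t=save('top','t11.png')
o=manip.get_obs()
R=Ro.from_euler('xyz',o['tcp_rot']).as_matrix(); tip=o['eef_pos']+R[:,2]*57.9
Z=lambda q:(np.array([q[1]-300,q[0]-130])*9).round()
Y=lambda q:(np.array([q[1]-342,q[0]-164])*[6,9]+[540,0]).round()
for a in(0,-8,8):
  r=R[:,0]*np.cos(np.radians(a))-R[:,1]*np.sin(np.radians(a))
  for s in(8,0,-8): print(a,s,Z(proj('side',tip+r*s)),Y(proj('top',tip+r*s)))
print('M',Z(proj('side',M['R'])),Y(proj('top',M['R'])))
cv2.imwrite('pics/z11.png',np.hstack([cv2.resize(im[130:190,300:360],None,fx=9,fy=9,interpolation=2),cv2.resize(t[164:224,342:382],None,fx=6,fy=9,interpolation=2)])[:,:,::-1])
E
```

```text
t 16.9 p [ 602.18 -244.55  155.9 ] off n 31.80546588464486 up -0.0859038517398627 y 0.5354566097051378 | F n,up,y -0.7447737417040844 -0.6452523753698138 -0.08741850948219389 cw 25.20853505991036 Tq [-0.38  0.05  0.01] 0.03719035716312788 gap 12.328674217889244
0 8 [292. 197.] [732.  77.]
0 0 [312. 206.] [743.  96.]
0 -8 [332. 214.] [753. 115.]
-8 8 [292. 196.] [734.  75.]
-8 0 [312. 206.] [743.  96.]
-8 -8 [333. 215.] [752. 117.]
8 8 [293. 198.] [731.  80.]
8 0 [312. 206.] [743.  96.]
8 -8 [332. 213.] [754. 112.]
M [271. 283.] [702.  96.]
```

View pics/z11.png

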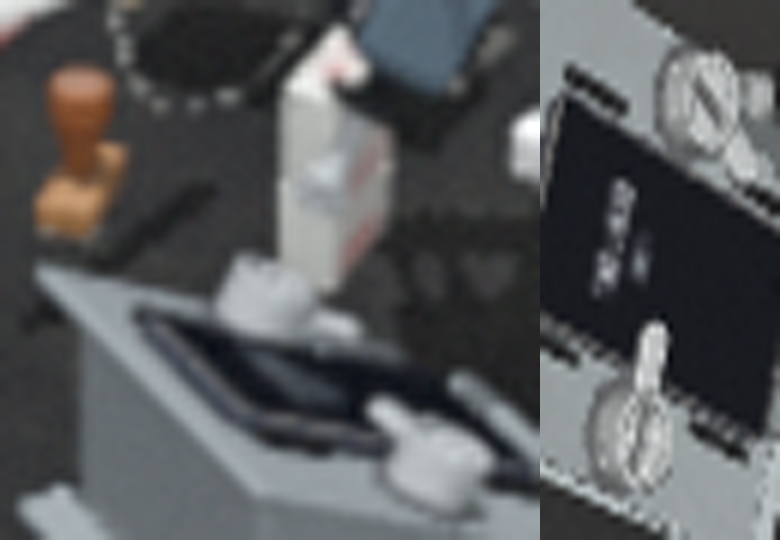

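The left tongue now lies across the phone. In the top crop, the right slot centre is at about (708, 98) against (702, 96) predicted. I'll shift about 1 mm and insert.

Call:
carry_out(
  increments=[
    {"x": 0.8,"y": 4,"z": -9.2,"ax": 0,"ay": 0,"az": 0},
    {"x": 2.4,"y": 8.8,"z": -17.8,"ax": 0,"ay": 0,"az": 0},
    {"x": 3.6,"y": 12.6,"z": -24.7,"ax": 0,"ay": 0,"az": 0},
    {"x": 4,"y": 14,"z": -27.3,"ax": 0,"ay": 0,"az": 0},
    {"x": 4.3,"y": 14.8,"z": -28.7,"ax": 0,"ay": 0,"az": 0},
    {"x": 4.4,"y": 15.2,"z": -29.5,"ax": 0,"ay": 0,"az": 0},
    {"x": 4.5,"y": 15.6,"z": -30.2,"ax": 0,"ay": 0,"az": 0},
    {"x": 4.5,"y": 15.6,"z": -30.2,"ax": 0,"ay": 0,"az": 0},
  ],
)

```text
time_s: 17.8
eef_pos: [607.1, -229.3, 126.0]
tcp_rot: [-2.902, -0.468, 0.767]
force: [-0.1, 0.1, -0.4]
finger_gap: 11.4
grip_force: 39.9
```

```bash
python3 st.py R
```

```text
t 17.8 p [ 607.11 -229.29  125.98] off n -2.12896906372941 up -1.1713257315823842 y 0.4723008769795423 | F n,up,y -0.41233472384503095 -0.17414685010539613 0.07767069707050334 cw 25.005100476028012 Tq [-0.38  0.09 -0.01] 0.0018104443754396718 gap 11.394121699697243
```

Call:
carry_out(
  increments=[
    {"x": 0.15,"y": 0.5,"z": -0.9,"ax": 0,"ay": 0,"az": 0},
    {"x": 0.3,"y": 0.95,"z": -1.7,"ax": 0,"ay": 0,"az": 0},
    {"x": 0.45,"y": 1.4,"z": -2.5,"ax": 0,"ay": 0,"az": 0},
    {"x": 0.45,"y": 1.4,"z": -2.5,"ax": 0,"ay": 0,"az": 0},
  ],
)

```text
time_s: 18.2
eef_pos: [607.4, -227.7, 123.2]
tcp_rot: [-2.902, -0.468, 0.767]
force: [1.3, 0.1, -0.7]
finger_gap: 11.8
grip_force: 39.9
```

```bash
python3 st.py R
```

```text
t 18.2 p [ 607.43 -227.69  123.18] off n -5.356574529107387 up -1.1658034652118452 y 0.6881133403511421 | F n,up,y -0.8617761272998516 0.047860045026628384 -1.1647701433786062 cw 25.014500417763966 Tq [-0.4   0.08  0.04] 0.060535431196848136 gap 11.788061626854558
```

Call:
carry_out(
  increments=[
    {"x": 0,"y": 0,"z": 0,"ax": 0.77,"ay": 2.38,"az": -4.33},
    {"x": 0,"y": 0,"z": 0,"ax": 1.53,"ay": 4.76,"az": -8.66},
    {"x": 0,"y": 0,"z": 0,"ax": 2.3,"ay": 7.14,"az": -13},
    {"x": 0,"y": 0,"z": 0,"ax": 3.06,"ay": 9.52,"az": -17.3},
    {"x": 0,"y": 0,"z": 0,"ax": 3.83,"ay": 11.9,"az": -21.65},
    {"x": 0,"y": 0,"z": 0,"ax": 4.59,"ay": 14.3,"az": -26},
    {"x": 0,"y": 0,"z": 0,"ax": 5.36,"ay": 16.7,"az": -30.3},
    {"x": 0,"y": 0,"z": 0,"ax": 5.36,"ay": 16.7,"az": -30.3},
  ],
)

```text
time_s: 19.0
eef_pos: [607.4, -227.7, 123.4]
tcp_rot: [-2.677, -0.249, 0.153]
force: [-0.8, 0.3, -0.2]
finger_gap: 11.8
grip_force: 39.9
```

```bash
python3 st.py R; python3 arc.py R 12
```

```text
t 19.0 p [ 607.43 -227.71  123.37] off n -5.184502860020682 up -0.9982984348960937 y 0.7751673393368916 | F n,up,y -0.14692409297305367 -0.06757887068206667 0.8434701689958797 cw 60.10015330472787 Tq [-0.23  0.15  0.08] 0.031947337908698005 gap 11.78972492912454
top old [148, 148, 165, 179, 179, 131, 139, 109, 60, 34, 25, 24, 25, 25, 26, 26]
top now [88, 86, 83, 96, 127, 172, 192, 188, 92, 36, 27, 27, 28, 27, 28, 28]
side old [132, 160, 177, 177, 166, 153, 147, 144, 137, 132, 126, 121, 112, 96, 95, 112]
side now [106, 131, 148, 164, 179, 187, 182, 172, 154, 134, 115, 100, 91, 87, 94, 114]
```

Call:
carry_out(
  increments=[
    {"x": 0,"y": 0,"z": 0,"ax": 0.77,"ay": 2.38,"az": -4.33},
    {"x": 0,"y": 0,"z": 0,"ax": 1.53,"ay": 4.76,"az": -8.66},
    {"x": 0,"y": 0,"z": 0,"ax": 2.3,"ay": 7.14,"az": -13},
    {"x": 0,"y": 0,"z": 0,"ax": 3.06,"ay": 9.52,"az": -17.3},
    {"x": 0,"y": 0,"z": 0,"ax": 3.83,"ay": 11.9,"az": -21.65},
    {"x": 0,"y": 0,"z": 0,"ax": 4.59,"ay": 14.3,"az": -26},
    {"x": 0,"y": 0,"z": 0,"ax": 5.36,"ay": 16.7,"az": -30.3},
    {"x": 0,"y": 0,"z": 0,"ax": 6,"ay": 18.6,"az": -33.8},
    {"x": 0,"y": 0,"z": 0,"ax": 6.7,"ay": 20.9,"az": -38.1},
    {"x": 0,"y": 0,"z": 0,"ax": 6.7,"ay": 20.9,"az": -38.1},
  ],
)

```text
time_s: 20.1
eef_pos: [607.5, -227.4, 123.5]
tcp_rot: [-2.629, 0.123, -0.521]
force: [0.8, 3.6, 1.4]
finger_gap: 11.7
grip_force: 39.9
```

```bash
python3 st.py R; python3 arc.py R 13
```

```text
t 20.1 p [ 607.49 -227.36  123.54] off n -5.217475623487204 up -0.4564563154427881 y 0.7806012413231178 | F n,up,y -0.6092583985728487 3.8404491312302205 0.3357121305428579 cw 103.95502364129891 Tq [0.87 0.04 0.23] 0.0516207895713512 gap 11.67583620130883
top old [148, 148, 165, 179, 179, 131, 139, 109, 60, 34, 25, 24, 25, 25, 26, 26]
top now [52, 53, 44, 100, 121, 152, 152, 117, 66, 70, 165, 191, 198, 129, 43, 27]
side old [132, 160, 177, 177, 166, 153, 147, 144, 137, 132, 126, 121, 112, 96, 95, 112]
side now [84, 59, 55, 61, 76, 93, 107, 118, 128, 141, 158, 173, 178, 165, 138, 125]
```

Call:
carry_out(
  increments=[
    {"x": 0,"y": 0,"z": 0,"ax": 0.31,"ay": 0.95,"az": -1.73},
    {"x": 0,"y": 0,"z": 0,"ax": 0.62,"ay": 1.9,"az": -3.46},
    {"x": 0,"y": 0,"z": 0,"ax": 0.92,"ay": 2.86,"az": -5.2},
    {"x": 0,"y": 0,"z": 0,"ax": 1.23,"ay": 3.8,"az": -6.9},
    {"x": 0,"y": 0,"z": 0,"ax": 1.23,"ay": 3.8,"az": -6.9},
  ],
)

```text
time_s: 20.7
eef_pos: [607.6, -227.4, 123.5]
tcp_rot: [-2.648, 0.19, -0.643]
force: [1.1, 5.5, 3.0]
finger_gap: 11.9
grip_force: 40.0
```

```bash
python3 st.py R; python3 arc.py R 14
```

```text
t 20.7 p [ 607.59 -227.36  123.55] off n -5.221832111426823 up -0.3982209822843972 y 0.6767818632980556 | F n,up,y -0.14756362240644524 6.353404384238008 0.6525793708958464 cw 111.83176801970093 Tq [ 1.26 -0.23  0.38] 0.24368987711657114 gap 11.91736812549857
top old [148, 148, 165, 179, 179, 131, 139, 109, 60, 34, 25, 24, 25, 25, 26, 26]
top now [68, 39, 46, 99, 121, 152, 152, 117, 65, 51, 113, 185, 194, 185, 82, 29]
side old [132, 160, 177, 177, 166, 153, 147, 144, 137, 132, 126, 121, 112, 96, 95, 112]
side now [78, 49, 45, 52, 67, 85, 97, 105, 110, 120, 137, 158, 175, 174, 157, 134]
```

Call:
carry_out(
  increments=[
    {"x": 0,"y": 0,"z": 0,"ax": 0.23,"ay": 0.71,"az": -1.3},
    {"x": 0,"y": 0,"z": 0,"ax": 0.46,"ay": 1.43,"az": -2.6},
    {"x": 0,"y": 0,"z": 0,"ax": 0.77,"ay": 2.38,"az": -4.33},
    {"x": 0,"y": 0,"z": 0,"ax": 0.77,"ay": 2.38,"az": -4.33},
  ],
)

```text
time_s: 21.2
eef_pos: [607.7, -227.4, 123.6]
tcp_rot: [-2.664, 0.23, -0.722]
force: [2.2, 5.2, 1.8]
finger_gap: 11.6
grip_force: 40.0
```

```bash
python3 st.py R; python3 arc.py R 15
```

```text
t 21.2 p [ 607.73 -227.42  123.59] off n -5.176806398426975 up -0.37960030880425033 y 0.49579318230358765 | F n,up,y -1.3049739032763392 5.801665890577189 -0.524543350763495 cw 116.81962785376248 Tq [ 1.16 -0.59  0.26] 0.3308892179858837 gap 11.610022461096397
top old [148, 148, 165, 179, 179, 131, 139, 109, 60, 34, 25, 24, 25, 25, 26, 26]
top now [56, 39, 49, 100, 121, 153, 152, 117, 65, 49, 110, 187, 194, 182, 80, 29]
side old [132, 160, 177, 177, 166, 153, 147, 144, 137, 132, 126, 121, 112, 96, 95, 112]
side now [75, 47, 43, 52, 69, 87, 99, 107, 112, 121, 137, 157, 174, 174, 157, 133]
```

Call:
carry_out(
  increments=[
    {"x": 0,"y": 0,"z": 0,"ax": 0,"ay": 0,"az": 0},
    {"x": 0,"y": 0,"z": 0,"ax": 0.31,"ay": 0.95,"az": -1.73},
    {"x": 0,"y": 0,"z": 0,"ax": 0.62,"ay": 1.9,"az": -3.46},
    {"x": 0,"y": 0,"z": 0,"ax": 0.77,"ay": 2.38,"az": -4.33},
    {"x": 0,"y": 0,"z": 0,"ax": 0.77,"ay": 2.38,"az": -4.33},
  ],
  force=60,
)

```text
time_s: 21.8
eef_pos: [607.9, -227.4, 123.6]
tcp_rot: [-2.683, 0.269, -0.801]
force: [3.4, 6.4, 1.8]
finger_gap: 11.7
grip_force: 60.0
```

```bash
python3 st.py R; python3 arc.py R 16
```

```text
t 21.8 p [ 607.87 -227.39  123.62] off n -5.192075379249834 up -0.2959820484233955 y 0.3575771774427519 | F n,up,y -2.0124997191245377 7.062564769453917 -1.2320523669024999 cw 121.76017319825446 Tq [ 1.24 -0.83  0.48] 0.6234796059486528 gap 11.674074778262653
top old [148, 148, 165, 179, 179, 131, 139, 109, 60, 34, 25, 24, 25, 25, 26, 26]
top now [47, 39, 46, 101, 121, 152, 152, 117, 65, 49, 109, 186, 192, 185, 84, 30]
side old [132, 160, 177, 177, 166, 153, 147, 144, 137, 132, 126, 121, 112, 96, 95, 112]
side now [74, 46, 43, 53, 69, 87, 99, 107, 112, 120, 135, 155, 173, 174, 157, 134]
```

Call:
carry_out(
  increments=[
    {"x": 0,"y": 0,"z": 0,"ax": -1.22,"ay": -3.8,"az": 6.9},
    {"x": 0,"y": 0,"z": 0,"ax": -2.45,"ay": -7.6,"az": 13.8},
    {"x": 0,"y": 0,"z": 0,"ax": -2.45,"ay": -7.6,"az": 13.8},
    {"x": -0.8,"y": -2.4,"z": 4.3,"ax": -2.45,"ay": -7.6,"az": 13.8},
    {"x": -2.3,"y": -7.1,"z": 13,"ax": -2.45,"ay": -7.6,"az": 13.8},
    {"x": -3.8,"y": -11.9,"z": 21.7,"ax": -2.45,"ay": -7.6,"az": 13.8},
    {"x": -6.1,"y": -19,"z": 34.6,"ax": -2.45,"ay": -7.6,"az": 13.8},
    {"x": -9.2,"y": -28.6,"z": 52,"ax": -2.45,"ay": -7.6,"az": 13.8},
    {"x": -9.2,"y": -28.6,"z": 52,"ax": -2.45,"ay": -7.6,"az": 13.8},
  ],
)

```text
time_s: 22.8
eef_pos: [599.2, -258.6, 178.3]
tcp_rot: [-2.635, 0.136, -0.555]
force: [0.3, -0.1, -0.6]
finger_gap: 11.6
grip_force: 60.0
```

```bash
python3 st.py R; python3 arc.py R 17; python3 - <<'E'
from h import *
t=cv2.imread('pics/top_17.png');im=cv2.imread('pics/side_17.png')
cv2.imwrite('pics/z17.png',np.hstack([cv2.resize(t[160:226,336:382],None,fx=8,fy=8,interpolation=2),cv2.resize(im[110:176,310:364],None,fx=8,fy=8,interpolation=2)]))
o=manip.get_obs(); R0=Ro.from_euler('xyz',o['tcp_rot']); print(o['eef_pos'],delta(H[0]+[0,0,75],H[1],o['eef_pos'],R0))
R=R0.as_matrix(); 
for k in(14,57.9):
  q=proj('side',o['eef_pos']+R[:,2]*k); print(k,(q[1]-310)*8+368+4,(q[0]-110)*8+4)
for s,h in((1,'L'),(-1,'R')):
  for k in(0,35):
    q=proj('top',M[h]-7*n*(k>0)-s*yc*k); print(h,k,(q[1]-336)*8+4,(q[0]-160)*8+4)
E
```

```text
t 22.8 p [ 599.18 -258.6   178.28] off n 58.32907679866888 up -1.175812236432435 y -1.1306506427241716 | F n,up,y -0.5358065131132562 -0.25761813792438626 -0.3072417298079229 cw 105.99225369474252 Tq [-0.28  0.13  0.02] -0.00017294952389736168 gap 11.599442743265442
top old [148, 148, 165, 179, 179, 131, 139, 109, 60, 34, 25, 24, 25, 25, 26, 26]
top now [159, 159, 151, 156, 157, 154, 152, 116, 65, 51, 113, 184, 193, 168, 71, 28]
side old [132, 160, 177, 177, 166, 153, 147, 144, 137, 132, 126, 121, 112, 96, 95, 112]
side now [79, 51, 53, 70, 97, 123, 141, 151, 152, 153, 157, 166, 175, 172, 151, 127]
[ 598.34547822 -256.87823021  175.74489015] (array([ -81.9, -158.2,  -28.8]), array([-30.31,   1.77,  28.07]))
14 649.5121204247753 196.80775257242476
57.9 598.4842413403594 295.4381853125915
L 0 179.30042208076566 420.7435643493968
L 35 195.82492362866242 323.0756217131136
R 0 267.5063107682845 121.53835317327707
R 35 228.44044729496727 216.6595842017755
```

View pics/z17.png

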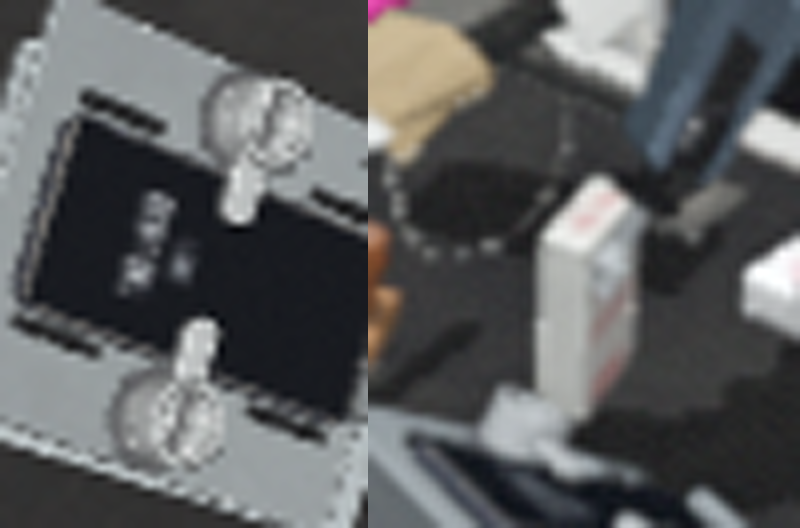

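Both tongues reach across the phone's edges, with tips at about (202, 325) and (240, 215) in the crop. Next I'll bring the key back above the block.

Call:
carry_out(
  increments=[
    {"x": -6,"y": -12,"z": 5,"ax": -3,"ay": 0.18,"az": 2.8},
    {"x": -18,"y": -35,"z": 10,"ax": -7.6,"ay": 0.44,"az": 7},
    {"x": -32,"y": -62,"z": 10,"ax": -12.1,"ay": 0.71,"az": 11.2},
    {"x": -46,"y": -89,"z": 10,"ax": -16.7,"ay": 0.97,"az": 15.4},
    {"x": -60,"y": -116,"z": 5,"ax": -21.2,"ay": 1.24,"az": 19.6},
    {"x": -72,"y": -140,"z": -5,"ax": -25.8,"ay": 1.5,"az": 23.9},
    {"x": -80,"y": -155,"z": -20,"ax": -29,"ay": 1.7,"az": 26.9},
    {"x": -81.9,"y": -158.7,"z": -28.4,"ax": -30.31,"ay": 1.77,"az": 28.07},
    {"x": -81.9,"y": -158.7,"z": -28.4,"ax": -30.31,"ay": 1.77,"az": 28.07},
    {"x": -81.9,"y": -158.7,"z": -28.4,"ax": -30.31,"ay": 1.77,"az": 28.07},
  ],
)

```text
time_s: 23.9
eef_pos: [516.7, -414.4, 146.8]
tcp_rot: [-3.14, 0.002, -0.089]
force: [-0.3, -0.7, -1.0]
finger_gap: 11.8
grip_force: 60.0
```

```bash
python3 - <<'E'
from h import *
t=save('top','t18.png');im=save('side','s18.png')
o=manip.get_obs(); R0=Ro.from_euler('xyz',o['tcp_rot']); print(o['time_s'],o['force'],o['eef_pos'],delta(H[0]+[0,0,75],H[1],o['eef_pos'],R0))
tip=o['eef_pos']-[0,0,57.9]
for p in(tip,tip+[0,0,40],[516.4,-415.1,54]):
  q=proj('side',p);r=proj('top',p); print((q[1]-360)*6,(q[0]-100)*8,'|',400+(r[1]-405)*6,(r[0]-180)*8)
cv2.imwrite('pics/z18.png',np.hstack([cv2.resize(im[100:170,360:426],None,fx=6,fy=8,interpolation=2),cv2.resize(t[180:250,405:470],None,fx=6,fy=8,interpolation=2)])[:,:,::-1])
E
```

```text
24.0 [-0.1311966  -0.22183837 -0.72083706] [ 516.98591614 -414.87090862  147.44096174] (array([-0.6, -0.2, -0.5]), array([-0.04, -0.04,  0.01]))
202.71461398761858 345.9128645857131 | 663.4861902469693 225.38661364033032
211.4424259954019 262.6702621158079 | 693.3739779131108 214.29344991986773
196.3098403188768 417.69481775343456 | 639.3495496578287 236.19792899177037
```

View pics/z18.png

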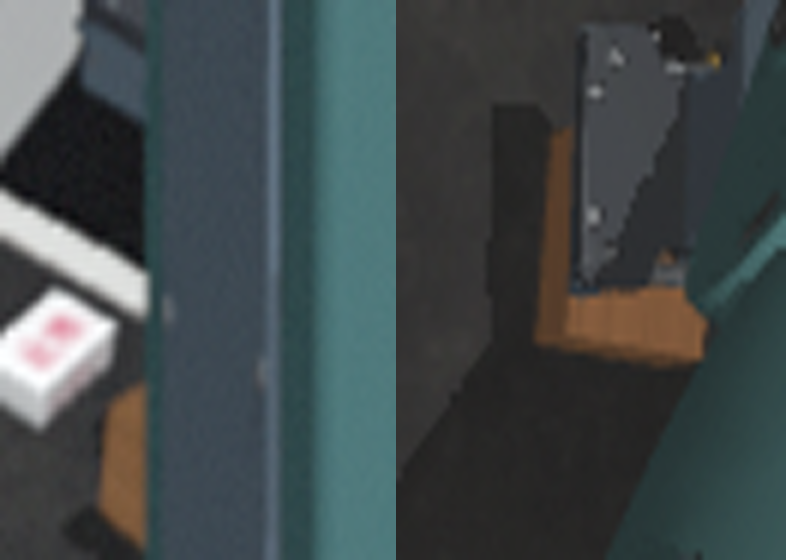

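The arm hides the key, so I'll go down by force feedback.

Call:
carry_out(
  increments=[
    {"x": 0,"y": 0,"z": -12,"ax": 0,"ay": 0,"az": 0},
    {"x": 0,"y": 0,"z": -24,"ax": 0,"ay": 0,"az": 0},
    {"x": 0,"y": 0,"z": -31,"ax": 0,"ay": 0,"az": 0},
    {"x": 0,"y": 0,"z": -33,"ax": 0,"ay": 0,"az": 0},
    {"x": 0,"y": 0,"z": -35,"ax": 0,"ay": 0,"az": 0},
    {"x": 0,"y": 0,"z": -37,"ax": 0,"ay": 0,"az": 0},
    {"x": 0,"y": 0,"z": -38,"ax": 0,"ay": 0,"az": 0},
  ],
)

```text
time_s: 24.7
eef_pos: [516.5, -415.1, 109.0]
tcp_rot: [-3.142, 0.001, -0.089]
force: [-0.6, 0.6, -1.1]
finger_gap: 11.8
grip_force: 60.0
```

Call:
carry_out(
  increments=[
    {"x": 0,"y": 0,"z": -1,"ax": 0,"ay": 0,"az": 0},
    {"x": 0,"y": 0,"z": -2,"ax": 0,"ay": 0,"az": 0},
    {"x": 0,"y": 0,"z": -3,"ax": 0,"ay": 0,"az": 0},
    {"x": 0,"y": 0,"z": -3,"ax": 0,"ay": 0,"az": 0},
  ],
)

```text
time_s: 25.1
eef_pos: [516.4, -415.1, 105.9]
tcp_rot: [-3.141, 0.001, -0.088]
force: [-0.3, -0.7, -0.8]
finger_gap: 11.8
grip_force: 60.0
```

Call:
carry_out(
  increments=[
    {"x": 0,"y": 0,"z": -5,"ax": 0,"ay": 0,"az": 0},
    {"x": 0,"y": 0,"z": -11,"ax": 0,"ay": 0,"az": 0},
    {"x": 0,"y": 0,"z": -17,"ax": 0,"ay": 0,"az": 0},
    {"x": 0,"y": 0,"z": -23,"ax": 0,"ay": 0,"az": 0},
    {"x": 0,"y": 0,"z": -28,"ax": 0,"ay": 0,"az": 0},
    {"x": 0,"y": 0,"z": -31,"ax": 0,"ay": 0,"az": 0},
    {"x": 0,"y": 0,"z": -32.5,"ax": 0,"ay": 0,"az": 0},
    {"x": 0,"y": 0,"z": -33.5,"ax": 0,"ay": 0,"az": 0},
    {"x": 0,"y": 0,"z": -33.5,"ax": 0,"ay": 0,"az": 0},
  ],
)

```text
time_s: 26.0
eef_pos: [516.4, -415.1, 72.5]
tcp_rot: [-3.141, 0.001, -0.088]
force: [-0.5, 0.3, 0.6]
finger_gap: 11.9
grip_force: 60.0
```

Call:
carry_out(
  increments=[
    {"x": 0,"y": 0,"z": -0.5,"ax": 0,"ay": 0,"az": 0},
    {"x": 0,"y": 0,"z": -0.5,"ax": 0,"ay": 0,"az": 0},
  ],
)

```text
time_s: 26.2
eef_pos: [516.4, -415.1, 72.1]
tcp_rot: [-3.142, 0.001, -0.088]
force: [-0.2, 0.3, -0.6]
finger_gap: 11.8
grip_force: 60.0
```

Call:
carry_out(
  increments=[
    {"x": 0,"y": 0,"z": -0.4,"ax": 0,"ay": 0,"az": 0},
    {"x": 0,"y": 0,"z": -0.8,"ax": 0,"ay": 0,"az": 0},
    {"x": 0,"y": 0,"z": -0.8,"ax": 0,"ay": 0,"az": 0},
  ],
)

```text
time_s: 26.5
eef_pos: [516.5, -415.2, 71.9]
tcp_rot: [-3.141, 0.001, -0.089]
force: [-3.1, 1.7, 8.3]
finger_gap: 11.7
grip_force: 60.0
```

Call:
carry_out(
  increments=[
    {"x": 0,"y": 0,"z": 0.4,"ax": 0,"ay": 0,"az": 0},
    {"x": 0,"y": 0,"z": 0.4,"ax": 0,"ay": 0,"az": 0},
    {"x": 0,"y": 0,"z": 0.4,"ax": 0,"ay": 0,"az": 0},
    {"x": 0,"y": 0,"z": 0.4,"ax": 0,"ay": 0,"az": 0},
    {"x": 0,"y": 0,"z": 0.4,"ax": 0,"ay": 0,"az": 0},
    {"x": 0,"y": 0,"z": 0.4,"ax": 0,"ay": 0,"az": 0},
    {"x": 0,"y": 0,"z": 0.4,"ax": 0,"ay": 0,"az": 0},
    {"x": 0,"y": 0,"z": 0.4,"ax": 0,"ay": 0,"az": 0},
  ],
  claw=0.4,
)

```text
time_s: 27.3
eef_pos: [516.4, -415.1, 71.5]
tcp_rot: [-3.141, 0.001, -0.088]
force: [1.0, -0.6, 0.7]
finger_gap: 54.3
grip_force: 0.0
```

Call:
carry_out(
  increments=[
    {"x": 0,"y": 0,"z": 10,"ax": 0,"ay": 0,"az": 0},
    {"x": 0,"y": 0,"z": 30,"ax": 0,"ay": 0,"az": 0},
    {"x": 0,"y": 0,"z": 60,"ax": 0,"ay": 0,"az": 0},
    {"x": 0,"y": 0,"z": 95,"ax": 0,"ay": 0,"az": 0},
    {"x": -25,"y": -25,"z": 130,"ax": 0,"ay": 0,"az": 0},
    {"x": -55,"y": -55,"z": 145,"ax": 0,"ay": 0,"az": 0},
    {"x": -85,"y": -85,"z": 145,"ax": 0,"ay": 0,"az": 0},
    {"x": -115,"y": -115,"z": 145,"ax": 0,"ay": 0,"az": 0},
    {"x": -145,"y": -145,"z": 145,"ax": 0,"ay": 0,"az": 0},
    {"x": -165,"y": -165,"z": 145,"ax": 0,"ay": 0,"az": 0},
  ],
)

```text
time_s: 28.3
eef_pos: [349.4, -581.8, 217.6]
tcp_rot: [3.141, 0.001, -0.09]
force: [0.2, -0.4, 0.1]
finger_gap: 55.0
grip_force: 0.0
```

```bash
python3 - <<'E'
from h import *
t=save('top','t20.png');im=save('side','s20.png')
o=manip.get_obs(); print(o['time_s'],o['force'],o['eef_pos'],o['finger_gap'])
a=cv2.resize(t[150:230,335:465],None,fx=4.5,fy=4.5,interpolation=2); b=cv2.resize(im[115:185,375:415],None,fx=5,fy=360/70,interpolation=2)
cv2.imwrite('pics/z20.png',np.hstack([a,b[:360]])[:,:,::-1])
b0=cv2.imread('pics/top0.png')[:,:,::-1].astype(int)
print(np.abs(t.astype(int)-b0).sum(2)[130:262,300:480].__gt__(90).nonzero()[0].size)
E
```

```text
28.4 [1.34775344 0.35711487 0.58068388] [ 349.11536719 -582.23784891  217.36912397] 54.75298921923262
180
```

View pics/z20.png

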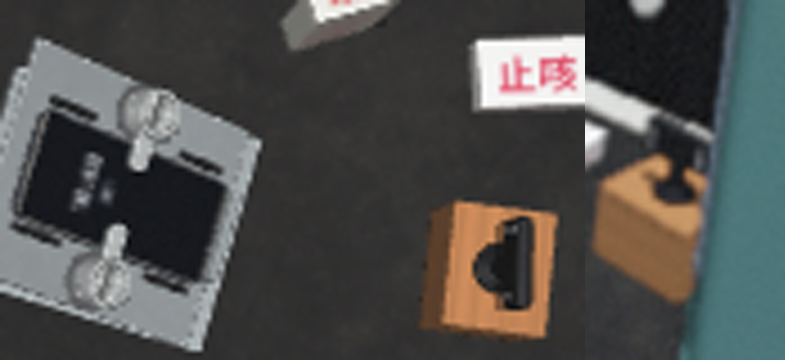

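```bash
python3 -c "
from station import manip
print(manip.hand_in())"
```

```text
the job is handed in; nothing more can be done
None
```

I turned both retainers clockwise to their stops with the key, put the key back fully home in the block, and handed the job in at about 28 s; the final pictures show both tongues across the phone and nothing nearby visibly moved, but no verdict came back.

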